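# Close a click-stop jar in the capping nest

### The job

Set the square medicine jar fully down into the square capping nest, which keeps it from turning, then gently screw its blue cap clockwise until you feel its ratchet click and slip once. Stop at that first click, before a second, do not turn the cap back, and let go, leaving the tablet bottle, the amber vial and the column of cups where they stand.

Things in the scene. Friction and masses are not known exactly. Their poses are not given: they have to be found in the camera images.
- jar: White square jar, loose, 0.4 to 0.5 kg: body 48 x 48 x 60 mm with green patches on its four sides, a round neck, and a captive click-stop cap (102 mm tall in all). Origin: centre of its underside, z up, x and y square to its sides. Stands upright on the worktop at the start; lift it by its cap.
- liner: Orange inner ring just below the cap's skirt, 42 mm across, 3.5 mm thick, with a small tab along its own +x. Clockwise (from above) it screws down to a hard stop, 0.3 to 1.8 rad from its start, at any angle to the jar's sides (hidden); thread friction 0.07 N m. It sinks only 0.35 mm per rad, too little to see. Origin: on the jar's axis, ring's underside, 72 mm above the jar's underside when home.
- cap_top (a point): Centre of the top of the blue ribbed cap, the part to grip: round, 49 mm wide, 24 mm tall (78 to 102 mm above the jar's underside). It drives the liner by a saw-tooth ratchet; counter-clockwise the ratchet locks and the liner unscrews.
- cap_mark (a point): White line at the cap's top rim, 24.5 mm from the axis. Starts over the liner's tab; each click moves it 30 degrees clockwise past it. With the liner at its stop there is 0.1 rad of play, then the cap climbs a tooth, torque growing to 0.2 to 0.4 N m (with small dips as the jar shifts in the nest); 0.42 rad after its rest it clicks: torque falls below 0.1 and stays there for 0.08 rad.
- nest: Capping nest screwed to the worktop: aluminium plate 125 x 125 x 8 mm, four blue walls round a square pocket 51 x 51 mm. Walls rise 20 mm above the pocket floor, their 45-degree flared lips 6 mm more, opening the mouth to about 62 mm. Origin: centre of its underside, x and y square to the pocket, z up. The jar fits in any of four quarter turns.
- nest_floor (a point): Centre of the pocket's floor, 8 mm above the worktop; the jar's underside rests here.
- pill_bottle: Bystander: white round tablet bottle, 48 mm across, 88 mm tall, loose; origin under its centre.
- open_vial: Bystander: open amber vial, 35 mm across, 82 mm tall, loose; origin under its centre.
- cup_column: Bystander: column of paper cups, 38 mm across, 100 mm tall, loose; origin under its centre.

How it is judged (in metres and radians):
On the way, in this order (a step that is already met when the one before it is completed fails the run):
1. the jar stands fully down in the nest (z of jar in the frame of nest_floor below 0.003 m and horizontal distance between jar and nest_floor below 0.004 m and angle between jar's own z axis and vertical below 0.06 rad), for 0.2 s.
2. with the jar in the nest, the cap's ratchet clicks (z of jar in the frame of nest_floor below 0.004 m and horizontal distance between jar and nest_floor below 0.004 m and y of cap_mark in the frame of liner below -0.0101 m and z of liner in the frame of jar below 0.07215 m), for 0.1 s.
At the end, for the whole second after the job is handed in: Jar upright and at rest in the nest (underside within 3 mm of the floor, 4 mm of its centre); the cap has clicked exactly once (white mark about 30, allowed 24 to 57 degrees clockwise of the orange tab) and is still screwed home (not turned back more than about 0.4 rad) (all of step 1 and y of cap_mark in the frame of liner below -0.0101 m and x of cap_mark in the frame of liner above 0.0132 m and z of liner in the frame of jar below 0.07215 m and linear speed of jar below 0.02 m/s); the robot touches nothing.
It fails at once if the ratchet is driven to a second click (mark more than 57 degrees past the tab) (x of cap_mark in the frame of liner below 0.0132 m).
It fails at once if the jar is forced against the nest with more than 80 N (contact force between jar and nest above 80 N).
It fails at once if a loose bystander (tablet bottle, amber vial or column of cups) is moved more than 3 cm (distance of any of pill_bottle, open_vial, cup_column from where it was at the start of the episode above 0.03 m).
It also fails if it takes over 72 s, if anything falls off the work surface, if the arm or the gripper's body presses on something with over 40 N, if the wrist force passes 120 N, or if a joint passes its speed limit or range.

### The arm

A 7-joint arm with a two-finger parallel gripper is mounted at the origin on a cart in front of the work surface, level with it; the furniture and walls round the work are solid. World frame = base frame: x ahead of the robot, y to its left, z up, the work surface at z = 0. Lengths are in mm, angles in rad, forces in N, time in s.
With the tool pointing down it reaches from about 400 to 875 mm from the base axis. Payload 4.4 kg.
Tool frame: the origin (TCP) lies at the very end of the fingers, on their centre line; the grasp point (between the pads) lies ctrl.grip_depth behind it (ctrl.grip_depth is the distance from the TCP to the grasp point, in mm); y points along the fingers, x is the direction in which the jaws open and shut, and the axes are right-handed (so a half turn about y gives the same grasp; the last joint's range is limited). The gripper opens to 85 mm and grips with 20 to 120 N. Pads are 22 mm wide; open, the fingers measure 114 mm over their backs; the gripper's body (76 mm by 85 mm) begins 54 mm behind the grasp point. The pads swing forward as they close: fully open they stand 13 mm farther back than shut.
Start: joints at [-1.333, 0.628, 0.038, 1.517, -0.027, 0.996, -0.02], TCP at [194.422, 620.256, 231.313] pointing down, gripper open.
Joint ranges: [-3.06, 3.06], [-0.37, 2.12], [-1.25, 1.32], [0.18, 2.47], [-1.1, 4.24], [0.23, 1.98], [-2.94, 2.94]. Speed limits (rad/s): [2.57, 2.57, 3.14, 3.14, 3.14, 3.14, 3.14].

### API

Orientations are given as [roll, pitch, yaw] about the fixed x, y, z axes, in that order (R = Rz(yaw) Ry(pitch) Rx(roll)).
In Python, from cell import ctrl gives the robot as it stands.
- The arm moves only by the tool apply_moves, never from a script. Its argument "motion" is a list of rows, each a list of 5 numbers: the shift along the tool's x, y, z in cm, then the turn about the tool's y in rad, then the finger opening in cm, from 0 to 8.54. In form: [[tx, ty, tz, roll, hand], ...]. A call has 1 to 20 rows; each row is the pose to reach, as a shift and turn from the pose commanded when the call began, along the tool's axes at that moment; what a row does not reach only later rows make up. A row lasts 1/8 s, in which the tool goes at most 62.5 mm and 10.7 degrees, less where a joint would pass 70% of its speed; a pose out of reach is approached as far as the arm can. A call with a gripper value outside its range is refused whole. The fingers move at their own pace and stop on an object; the grip force is fixed at half the most. Time passes only in rows, so rows that repeat a pose let the fingers close. It gives the time, the measured TCP pose, the force and the opening at its end, in the units of the state.
- ctrl.read_state(): the state, without advancing time (a new reading comes with each control period).
- ctrl.get_image(name): name is "scene" or "top"; returns a dict with "image" (400x640x3 uint8, red, green, blue), "vfov" (degrees; the focal length in pixels is half the picture's height over the tangent of half this angle, whatever the lens; pixels are square), "cx", "cy" (the principal point, pixels), "extrinsics" (4x4, takes a point from world to camera coordinates). Camera axes: x right, y up, looking along -z (the intrinsics and any distortion apply to the point x, -y, -z); pixel columns grow to the right and rows downward; lengths in mm; the calibration is good to about 2 mm. A picture is of the moment at which its call begins. There is no depth.
- ctrl.finish_job(): hands the job in, once; it reports no verdict.
Trained networks look in a picture, given as the dict that the camera call returned (one of the last four; its "shot" number tells which), for a name from the list of things; names that differ only in an ending like _2 or _b are one class to them, and where a whole thing is asked for, a point or a joint stands for the part that bears it (a point fixed in the world has none). Each returns a list of dicts, best first, with "confidence" (0 to 1); they miss things now and then, are a little off and sometimes report something else, mostly with a low value. They report only what shows in the picture. A call takes as long as a camera call.
- ctrl.search_frame(picture, query): "location" ([x, y, z] in mm, in world coordinates, good to about 4 mm: the middle of the surface that is visible of it).
- ctrl.mark_of(picture, query): "location" ([x, y, z] in mm, in world coordinates, good to about 4 mm: a listed point, or the origin of a listed thing).
The state is a dict: "clock": time; "qpos": joint angles; "qd": joint speeds; "tau": joint torques, N m; "eef_pos": TCP position; "tool_rot": TCP orientation; "force": force on the tool from outside, world axes, zero at the start; "torque": the same for the moment, N m; "width": finger opening in mm.
Only numpy, scipy, OpenCV 4.12 (cv2) and the standard library are available. Lean on these libraries where they do the work, as an engineer would, in place of code of your own. Each camera call takes 0.05 s, during which the arm holds its last target.

## Working session

There is one attempt and no reset: what is moved stays moved. The work goes in short steps, Python scripts to look and compute and a tool call to move; the robot and the scene stay as the last step left them, time stands still between calls to the robot, and variables do not carry over. Pictures are saved under pics/ and viewed, and the job is handed in when it is done.

Besides the shell and the picture viewer there is one more tool, called after ">>>" as name(argument=value, ...), one argument or row to a line, values as JSON. apply_moves: Moves the arm, as the interface text tells. Its arguments: {"type":"object","properties":{"motion":{"type":"array","items":{"type":"array","items":{"type":"number"}}}},"required":["motion"]}

```bash
ls; mkdir -p pics
python3 - <<'E'
from cell import ctrl
import cv2
print(ctrl.read_state(), ctrl.grip_depth)
for n in("scene","top"):
    p=ctrl.get_image(n); cv2.imwrite(f"pics/{n}0.png",p["image"][:,:,::-1])
    print(n,p["vfov"],p["cx"],p["cy"],p["extrinsics"].round(3) if hasattr(p["extrinsics"],"round") else p["extrinsics"],[k for k in p])
    for q in["jar","liner","cap_top","cap_mark","nest","nest_floor","pill_bottle","open_vial","cup_column"]:
        print(q,[( [round(float(v),1) for v in d["location"]],round(d["confidence"],2)) for d in ctrl.mark_of(p,q)[:3]])
E
```

```text
pics
{'clock': 0.0, 'qpos': array([-1.33280531,  0.62930995,  0.03843014,  1.51837656, -0.02701689,
        0.99630097, -0.02000967]), 'qd': array([ 0.00013262, -0.00049314,  0.00090539, -0.00047797,  0.00160809,
        0.00115363,  0.00136861]), 'tau': array([-3.01923328e-04, -5.63393748e+01,  1.22581903e+00, -1.93446708e+01,
        1.08333942e-02,  1.02764368e-02,  1.00062508e-05]), 'eef_pos': array([194.21419682, 619.64947392, 230.40957973]), 'tool_rot': array([-1.57079837,  0.00187747,  1.26699581]), 'force': array([ 0.85191582, -0.61421969, -0.30085379]), 'torque': array([-0.00903782,  0.01719721,  0.01233812]), 'width': 85.58199743866584} 18.700000000000003
scene 54.893950199763324 317.782514057512 189.80698347944846 [[ 4.75000e-01 -8.80000e-01  6.00000e-03 -2.07892e+02]
 [ 5.78000e-01  3.17000e-01  7.52000e-01 -4.33200e+02]
 [-6.63000e-01 -3.54000e-01  6.59000e-01 -4.96673e+02]
 [ 0.00000e+00  0.00000e+00  0.00000e+00  1.00000e+00]] ['image', 'vfov', 'cx', 'cy', 'extrinsics', 'shot']
jar [([461.3, -49.9, 1.7], 0.78), ([468.7, -70.2, 101.2], 0.58)]
liner [([464.4, -49.5, 73.9
[... 407 characters left out ...]
05237 [[-1.100000e-02 -1.000000e+00 -1.200000e-02  1.002310e+02]
 [ 9.960000e-01 -1.200000e-02  9.200000e-02 -5.606140e+02]
 [-9.200000e-02 -1.100000e-02  9.960000e-01 -1.028363e+03]
 [ 0.000000e+00  0.000000e+00  0.000000e+00  1.000000e+00]] ['image', 'vfov', 'cx', 'cy', 'extrinsics', 'shot']
jar [([463.5, -43.7, -2.1], 0.58)]
liner [([465.9, -47.3, 72.8], 0.71), ([684.0, 66.0, 1.9], 0.29)]
cap_top [([461.9, -48.3, 99.3], 0.9)]
cap_mark [([473.8, -67.3, 104.4], 0.58)]
nest [([482.0, 160.8, 2.1], 0.79), ([681.1, 66.4, 3.2], 0.51)]
nest_floor [([482.6, 164.4, 9.3], 0.55)]
pill_bottle [([650.9, -158.6, 1.6], 0.9)]
open_vial [([676.8, 311.5, 0.2], 0.77)]
cup_column [([679.7, 67.9, -0.0], 0.83)]
```

View pics/scene0.png

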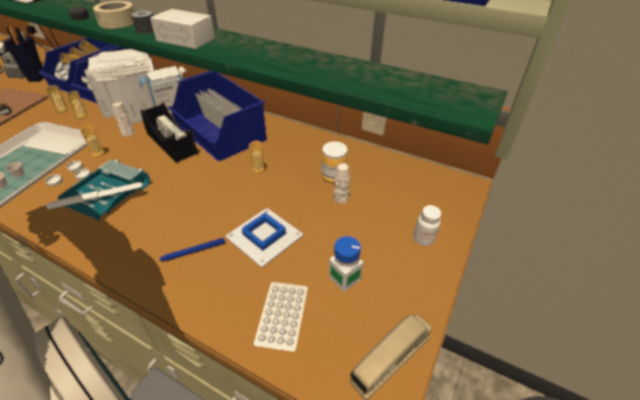

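View pics/top0.png

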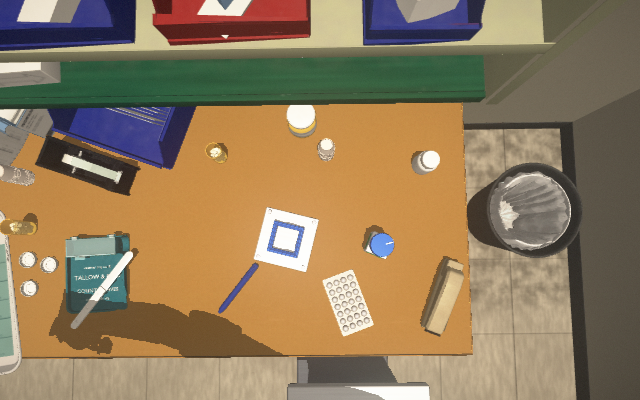

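Run:
```python
import cv2,numpy as np
s=cv2.imread("pics/scene0.png");t=cv2.imread("pics/top0.png")
a=cv2.resize(s[225:295,315:385],None,fx=5.7,fy=5.7,interpolation=cv2.INTER_CUBIC)
b=cv2.resize(t[220:270,355:405],None,fx=8,fy=8,interpolation=cv2.INTER_CUBIC)
c=cv2.resize(t[200:280,245:325],None,fx=5,fy=5,interpolation=cv2.INTER_CUBIC)
h=400
cv2.imwrite("pics/c0.png",np.hstack([cv2.resize(a,(h,h)),cv2.resize(b,(h,h))]));cv2.imwrite("pics/c1.png",np.hstack([cv2.resize(c,(h,h)),cv2.resize(s[195:275,220:310],(h,h),interpolation=cv2.INTER_CUBIC)]))
```

```text
(no output)
```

View pics/c0.png

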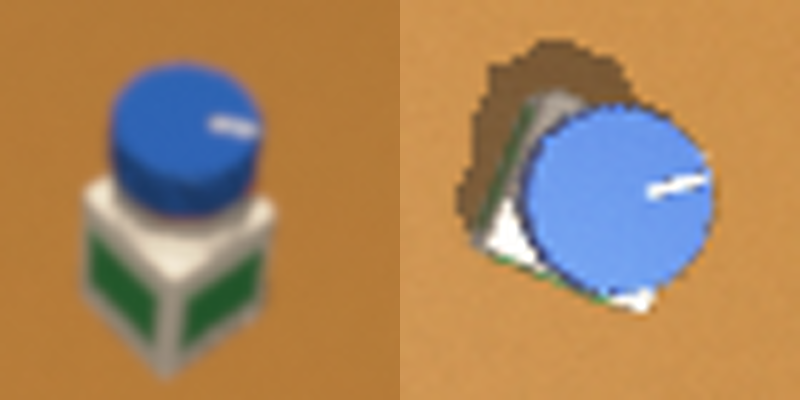

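View pics/c1.png

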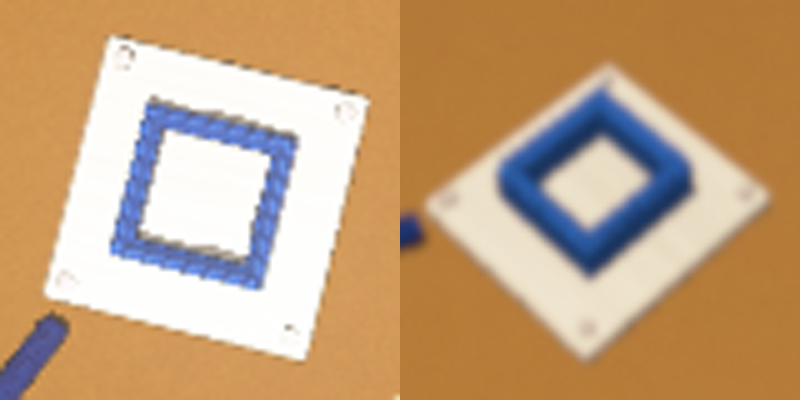

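```bash
cat > h.py <<'E'
import numpy as np, cv2
from scipy.optimize import least_squares
from cell import ctrl
def proj(p,P,k=0.):
    P=np.atleast_2d(P); E=np.array(p["extrinsics"]); q=P@E[:3,:3].T+E[:3,3]
    f=200/np.tan(np.radians(p["vfov"])/2); x=q[:,0]/-q[:,2]; y=-q[:,1]/-q[:,2]
    r=x*x+y*y; d=1+k*r
    return np.c_[p["cx"]+f*x*d, p["cy"]+f*y*d]
def unproj(p,uv,z,k=0.):
    return least_squares(lambda a: (proj(p,[a[0],a[1],z],k)-uv).ravel(),[500,50]).x
def Rz(a): return np.array([[np.cos(a),-np.sin(a)],[np.sin(a),np.cos(a)]])
E
python3 - <<'E'
from h import *
s=ctrl.get_image("scene");t=ctrl.get_image("top")
nt=np.array([[110,35],[370,100],[307,360],[45,297]])/5+[245,200]
ns=np.array([[208,62],[370,198],[187,356],[25,203]])/[4.444,5]+[220,195]
for k in(-.3,-.2,-.1,0,.1,.2):
  for n,p,c in(("t",t,nt),("s",s,ns)):
    w=np.array([unproj(p,u,8,k) for u in c]); e=np.roll(w,-1,0)-w
    print(k,n,w.mean(0).round(1),np.linalg.norm(e,axis=1).round(1),(np.degrees(np.arctan2(e[:,1],e[:,0]))%90).round(1))
# jar
jt=np.array([[80,245],[248,310],[150,92]])/8+[355,220]
ct=np.array([[218,200]])/8+[355,220]
js=np.array([[175,275],[88,190],[272,212],[168,375],[85,292],[262,315]])/5.714+[315,225]
for k in(-.2,0,.2):
    print(k,"cap",unproj(t,ct[0],102,k)); 
    for z,i in((60,(0,1,2)),(0,(3,4,5))):
        w=np.array([unproj(s,js[j],z,k) for j in i]); d1=w[1]-w[0];d2=w[2]-w[0]
        print(" s",z,((w[1]+w[2])/2).round(1),np.linalg.norm([d1,d2],axis=1).round(1),[np.degrees(np.arctan2(d[1],d[0])).round(1)%90 for d in(d1,d2)])
    w=np.array([unproj(t,u,60,k) for u in jt]);d1=w[1]-w[0];d2=w[2]-w[0]
    print(" t60",w.round(1).tolist(),np.linalg.norm([d1,d2],axis=1),[np.degrees(np.arctan2(d[1],d[0])).round(1)%90 for d in(d1,d2)])
    w=np.array([unproj(t,u,0,k) for u in jt]);d1=w[1]-w[0];d2=w[2]-w[0]
    print(" t0",w.round(1).tolist(),np.linalg.norm([d1,d2],axis=1),[np.degrees(np.arctan2(d[1],d[0])).round(1)%90 for d in(d1,d2)])
E
```

```text
-0.3 t [478.4 156.8] [124.2 123.2 124.5 125.1] [75.3 75.8 76.2 75.7]
-0.3 s [475.3 158.1] [126.6 124.5 126.  127.9] [74.4 75.6 76.  75.8]
-0.2 t [478.6 156.7] [124.1 122.8 124.1 124.6] [75.3 75.7 76.1 75.8]
-0.2 s [476.2 157.9] [126.4 123.3 125.2 126.4] [74.4 75.4 75.8 76. ]
-0.1 t [478.8 156.5] [124.  122.4 123.7 124.1] [75.3 75.7 76.1 75.9]
-0.1 s [477.  157.8] [126.2 122.1 124.5 124.9] [74.4 75.3 75.6 76.1]
0 t [479.  156.4] [123.9 122.1 123.3 123.7] [75.3 75.7 76.  76. ]
0 s [477.8 157.6] [126.  121.  123.8 123.5] [74.3 75.2 75.5 76.2]
0.1 t [479.2 156.2] [123.8 121.7 123.  123.2] [75.3 75.7 75.9 76.1]
0.1 s [478.6 157.4] [125.8 120.  123.2 122.2] [74.3 75.  75.3 76.3]
0.2 t [479.3 156.1] [123.7 121.4 122.6 122.8] [75.3 75.7 75.9 76.2]
0.2 s [479.4 157.2] [125.6 119.  122.5 120.9] [74.3 74.9 75.2 76.3]
-0.2 cap [463.33999447 -50.68640559]
 s 60 [461.4 -50.3] [45.7 43.4] [np.float64(66.3), np.float64(65.8)]
 s 0 [462.2 -51.2] [45.9 43.5] [np.float64(66.7), np.float64(64.4)]
 t60 [[451.6, -18.3], [433.1, -64.1], [493.2, -38.3]] [49.4672805  46.09183532] [np.float64(68.0), np.float6
[... 234 characters left out ...]
464.3 -49.4] [44.6 42.9] [np.float64(67.3), np.float64(64.2)]
 t60 [[452.1, -17.8], [434.1, -62.9], [493.4, -37.7]] [48.61475474 45.87842401] [np.float64(68.2), np.float64(64.2)]
 t0 [[451.4, -23.7], [432.3, -71.5], [495.1, -44.8]] [51.48339695 48.58560179] [np.float64(68.2), np.float64(64.2)]
0.2 cap [464.43275841 -48.96933662]
 s 60 [463.5 -48.2] [43.9 42.6] [np.float64(67.1), np.float64(65.6)]
 s 0 [466.2 -47.8] [43.5 42.4] [np.float64(67.9), np.float64(64.0)]
 t60 [[452.6, -17.3], [435.0, -61.7], [493.7, -37.2]] [47.8140579  45.67093511] [np.float64(68.4), np.float64(64.1)]
 t0 [[451.9, -23.1], [433.3, -70.2], [495.4, -44.2]] [50.63545288 48.36586945] [np.float64(68.4), np.float64(64.1)]
```

>>> apply_moves(
  motion=[
    [-3.3,0.5,-4.6,0.1,8.5],
    [-6.5,1,-9.2,0.2,8.5],
    [-9.8,1.5,-13.9,0.35,8.5],
    [-13.1,2,-18.5,0.5,8.5],
    [-16.4,2.5,-23.1,0.65,8.5],
    [-19.6,3,-27.7,0.75,8.5],
    [-24.8,3.2,-30.3,0.85,8.5],
    [-30,3.4,-32.8,0.95,8.5],
    [-35.2,3.6,-35.4,1.05,8.5],
    [-40.3,3.8,-38,1.15,8.5],
    [-45.5,4,-40.5,1.25,8.5],
    [-50.7,4.2,-43.1,1.32,8.5],
    [-55.9,4.4,-45.7,1.374,8.5],
    [-55.9,4.4,-45.7,1.374,8.5],
    [-55.9,4.4,-45.7,1.374,8.5],
  ],
)

```text
clock: 2.98
eef_pos: [463.2, -49.5, 187.3]
tool_rot: [-1.57, 0.0, -0.107]
force: [-0.4, 1.8, 0.4]
width: 85.1
```

Run:
```python
from h import *
print(ctrl.read_state())
for n in("scene","top"):
    p=ctrl.get_image(n); cv2.imwrite(f"pics/{n}1.png",p["image"][:,:,::-1])
```

```text
{'clock': 2.975, 'qpos': array([-0.23448303,  0.46293965,  0.39559988,  2.07053371, -0.28567684,
        0.6596549 ,  0.24415585]), 'qd': array([-0.03285033, -0.0011522 , -0.01798613,  0.00443268, -0.00138675,
        0.00013811,  0.0023083 ]), 'tau': array([ 1.41392000e+00, -3.95410180e+01,  4.71825063e+00, -1.37115222e+01,
        8.77369149e-02, -5.95566491e-02,  5.31008103e-03]), 'eef_pos': array([463.21146532, -49.48947601, 187.28442842]), 'tool_rot': array([-1.57017405e+00,  2.60341201e-04, -1.07056843e-01]), 'force': array([-0.42161376,  1.83566906,  0.35041133]), 'torque': array([ 0.06999834, -0.03315445,  0.03216029]), 'width': 85.09924475020858}
```

Run:
```python
import cv2,numpy as np
s=cv2.imread("pics/scene1.png");t=cv2.imread("pics/top1.png")
cv2.imwrite("pics/d1.png",np.hstack([cv2.resize(s[130:310,250:430],(400,400),interpolation=2),cv2.resize(t[160:320,300:460],(400,400),interpolation=2)]))
```

```text
(no output)
```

View pics/d1.png

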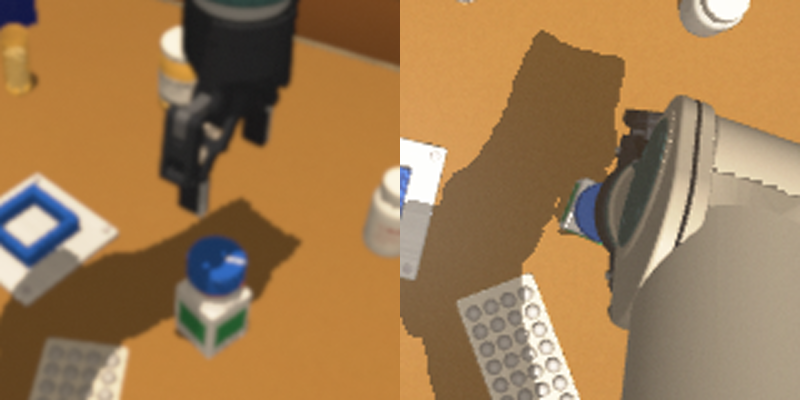

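>>> apply_moves(
  motion=[
    [0,3,0,0,8.5],
    [0,6,0,0,8.5],
    [0,9,0,0,8.5],
    [0,11,0,0,8.5],
    [0,11.9,0,0,8.5],
    [0,11.9,0,0,8.5],
    [0,11.9,0,0,8.5],
  ],
)

```text
clock: 3.95
eef_pos: [463.8, -49.6, 69.0]
tool_rot: [-1.571, -0.001, -0.106]
force: [0.8, -0.3, 0.5]
width: 84.8
```

>>> apply_moves(
  motion=[
    [0,0,0,0,7],
    [0,0,0,0,6],
    [0,0,0,0,5.2],
    [0,0,0,0,4.5],
    [0,0,0,0,4],
    [0,0,0,0,3.5],
    [0,0,0,0,3.5],
    [0,0,0,0,3.5],
  ],
)

```text
clock: 4.95
eef_pos: [464.0, -50.0, 68.6]
tool_rot: [-1.571, -0.002, -0.107]
force: [1.8, -0.3, 5.4]
width: 47.7
```

Run:
```python
from h import *
s=ctrl.read_state();print(s)
for n in("scene","top"):
    p=ctrl.get_image(n); cv2.imwrite(f"pics/{n}2.png",p["image"][:,:,::-1])
    for q in("liner","cap_top","jar"): print(q,[(d["location"],d["confidence"]) for d in ctrl.mark_of(p,q)[:2]])
s=cv2.imread("pics/scene2.png");t=cv2.imread("pics/top2.png")
cv2.imwrite("pics/d2.png",np.hstack([cv2.resize(s[190:300,300:410],(400,400),interpolation=2),cv2.resize(t[200:290,335:425],(400,400),interpolation=2)]))
```

```text
{'clock': 4.95, 'qpos': array([-0.11026725,  0.67009513,  0.23184534,  2.15829946, -0.42396185,
        0.35387215,  0.36581146]), 'qd': array([-0.00043003, -0.00033795,  0.00010796,  0.00126367,  0.00110401,
        0.00016655,  0.00185157]), 'tau': array([ 4.99962573e-02, -4.26495373e+01,  3.14869076e+00, -5.29093713e+00,
        9.86150745e-02,  5.83227463e-01,  2.96418666e-04]), 'eef_pos': array([464.03857941, -50.03121037,  68.55761262]), 'tool_rot': array([-1.57089298e+00, -1.55296272e-03, -1.07154610e-01]), 'force': array([ 1.83422911, -0.27962062,  5.40758288]), 'torque': array([-0.01369649, -0.38271697,  0.02206824]), 'width': 47.69995491323313}
liner [([465.6, -44.7, 74.9], 0.71)]
cap_top [([466.7, -46.0, 103.4], 0.81)]
jar [([459.1, -48.2, 3.0], 0.74)]
liner []
cap_top []
jar [([464.0, -44.9, -1.9], 0.5)]
```

View pics/d2.png

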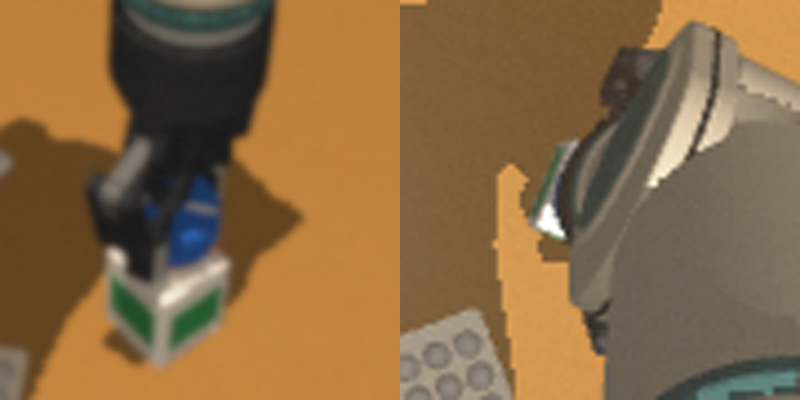

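>>> apply_moves(
  motion=[
    [0,-1,0,0,3.5],
    [0,-2.5,0,0,3.5],
    [0,-4.5,0.5,0,3.5],
    [-0.1,-6,2,0,3.5],
    [-0.2,-6.5,4.5,-0.02,3.5],
    [-0.3,-6.5,7.5,-0.05,3.5],
    [-0.4,-6.5,10.5,-0.09,3.5],
    [-0.5,-6.5,13.5,-0.12,3.5],
    [-0.6,-6.5,16.5,-0.15,3.5],
    [-0.7,-6.5,19,-0.168,3.5],
    [-0.8,-6.5,20.3,-0.168,3.5],
    [-0.8,-6.5,20.7,-0.168,3.5],
    [-0.8,-6.5,20.7,-0.168,3.5],
    [-0.8,-6.5,20.7,-0.168,3.5],
  ],
)

```text
clock: 7.1
eef_pos: [477.3, 155.5, 133.3]
tool_rot: [-1.572, 0.0, 0.059]
force: [-0.7, -0.3, -4.0]
width: 47.5
```

Run:
```python
from h import *
s=ctrl.read_state();print({k:np.round(s[k],3) for k in s})
for n in("scene","top"):
    p=ctrl.get_image(n); cv2.imwrite(f"pics/{n}3.png",p["image"][:,:,::-1])
    for q in("liner","cap_top","jar","nest","nest_floor","cap_mark"): print(n,q,[(np.round(d["location"],1),round(d["confidence"],2)) for d in ctrl.mark_of(p,q)[:2]])
s=cv2.imread("pics/scene3.png");t=cv2.imread("pics/top3.png")
cv2.imwrite("pics/d3.png",np.hstack([cv2.resize(s[170:270,215:315],(400,400),interpolation=2),cv2.resize(t[190:290,240:340],(400,400),interpolation=2)]))
```

```text
{'clock': np.float64(7.1), 'qpos': array([-0.603,  0.592,  0.343,  2.027, -0.349,  0.579,  0.04 ]), 'qd': array([ 0.002, -0.001, -0.002, -0.002, -0.003, -0.001,  0.001]), 'tau': array([-2.8400e-01, -4.7223e+01,  4.6990e+00, -1.2690e+01, -7.0000e-03,
        9.0000e-03,  1.0000e-03]), 'eef_pos': array([477.3  , 155.497, 133.298]), 'tool_rot': array([-1.572,  0.   ,  0.059]), 'force': array([-0.653, -0.303, -4.045]), 'torque': array([ 0.007, -0.017, -0.001]), 'width': np.float64(47.532)}
scene liner [(array([475.8, 157.6, 139.9]), 0.75)]
scene cap_top [(array([477.3, 156.9, 165.2]), 0.87)]
scene jar [(array([475.1, 156. ,  68.5]), 0.95)]
scene nest [(array([482.6, 158.6,  -1.2]), 0.87)]
scene nest_floor [(array([478. , 158. ,   7.3]), 0.88), (array([479.1, 159.8, 140.1]), 0.54)]
scene cap_mark [(array([484.5, 134.6, 164.8]), 0.68), (array([476. , 160.1, 140.3]), 0.48)]
top liner []
top cap_top []
top jar []
top nest [(array([480.2, 161.7,   1.2]), 0.64), (array([ 651.2, -158.2,   -1.2]), 0.29)]
top nest_floor [(array([478.9, 164.6,  10. ]), 0.64)]
top cap_mark []
```

View pics/d3.png

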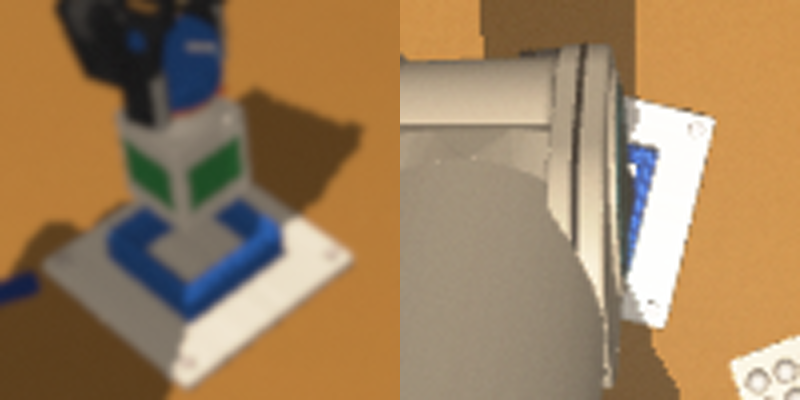

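Run:
```python
from h import *
s=cv2.imread("pics/scene3.png")
cv2.imwrite("pics/e3.png",cv2.resize(s[190:235,235:285],(800,720)[:2] if 0 else (660,594),interpolation=2))
```

```text
(no output)
```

View pics/e3.png

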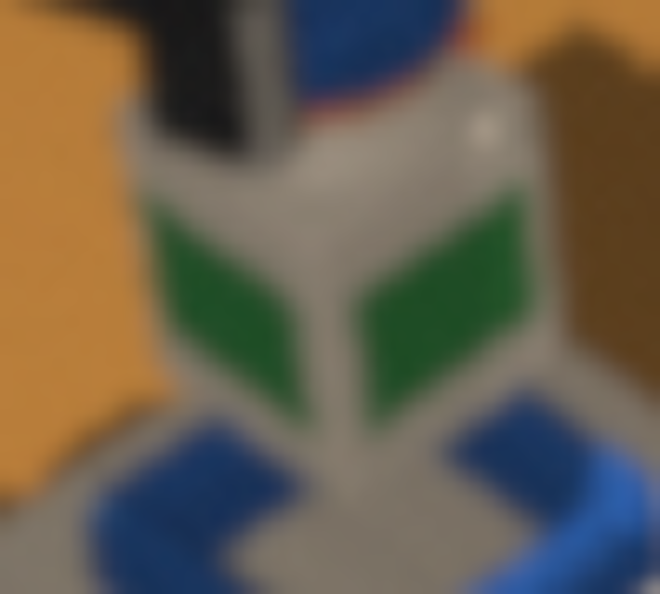

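Run:
```python
from h import *
p=ctrl.get_image("scene")
uv=np.array([[122,125],[545,85],[318,240],[342,490],[175,378],[567,340]])/13.2+[235,190]
def mod(a,k=0):
    x,y,th,z=a
    c=np.array([[-24,-24],[24,-24],[24,24],[-24,24]])@Rz(th).T+[x,y]
    return c
# identify front corner = nearest to camera
E=np.array(p["extrinsics"]);cam=-E[:3,:3].T@E[:3,3];print(cam)
def pts(a):
    c=mod(a); o=np.argsort(np.linalg.norm(c-cam[:2],axis=1)); f=o[0]; n=[(f+1)%4,(f-1)%4]
    P=lambda i,z:[c[i][0],c[i][1],z]
    A=[P(n[0],a[3]+60),P(n[1],a[3]+60),P(f,a[3]+60),P(f,a[3]),P(n[0],a[3]),P(n[1],a[3])]
    q=proj(p,A)
    if q[0,0]>q[1,0]: q=q[[1,0,2,3,5,4]]
    return q
for m in([0,1,2,3,4,5],[2,3,4,5],[0,1,2,3]):
  r=least_squares(lambda a:(pts(a)-uv)[m].ravel(),[478,156,np.radians(75),65])
  print(r.x[:2].round(1),np.degrees(r.x[2]).round(1),r.x[3].round(1),r.fun.round(2))
r=least_squares(lambda a:(pts(np.r_[a,64.8])-uv).ravel(),[478,156,np.radians(75)]);print(r.x,np.degrees(r.x[2]))
```

```text
[  19.70711576 -221.35266626  654.35476827]
[509.5 183.3] 78.3 24.2 [ 0.18 -0.96 -0.69  0.43  0.53  0.24  1.24  0.69 -0.69 -0.8  -0.63  0.4 ]
[512.4 185.5] 76.9 21.1 [ 0.22  0.16  0.93  0.5  -0.54 -1.19 -0.66  0.51]
[512.1 186.2] 78.0 21.0 [ 0.01 -1.06 -1.05  0.44  0.17  0.14  0.88  0.48]
[477.10744531 156.31655377   1.36212417] 78.0439660483052
```

>>> apply_moves(
  motion=[
    [0.1,0.5,0.1,0.02,3.5],
    [0.1,1.5,0.1,0.02,3.5],
    [0.1,2.5,0.1,0.02,3.5],
    [0.1,3,0.1,0.02,3.5],
    [0.1,3.3,0.1,0.02,3.5],
    [0.1,3.6,0.1,0.02,3.5],
    [0.1,3.8,0.1,0.02,3.5],
    [0.1,3.8,0.1,0.02,3.5],
  ],
)

```text
clock: 8.85
eef_pos: [478.3, 157.9, 95.3]
tool_rot: [-1.571, 0.0, 0.041]
force: [-0.2, -0.2, -4.4]
width: 47.7
```

>>> apply_moves(
  motion=[
    [0,0.2,-0.05,0,3.5],
    [0,0.4,-0.05,0,3.5],
    [0,0.6,-0.05,0,3.5],
    [0,0.8,-0.05,0,3.5],
    [0,0.8,-0.05,0,3.5],
  ],
)

```text
clock: 9.48
eef_pos: [478.2, 157.3, 87.1]
tool_rot: [-1.571, 0.0, 0.041]
force: [-1.3, 0.2, -3.5]
width: 47.4
```

>>> apply_moves(
  motion=[
    [0,0.2,0,0,3.5],
    [0,0.4,0,0,3.5],
    [0,0.6,0,0,3.5],
    [0,0.8,0,0,3.5],
    [0,0.9,0,0,3.5],
    [0,1,0,0,3.5],
    [0,1,0,0,3.5],
  ],
)

```text
clock: 10.35
eef_pos: [478.4, 157.4, 77.3]
tool_rot: [-1.571, 0.0, 0.041]
force: [-0.2, -0.4, -4.2]
width: 47.4
```

>>> apply_moves(
  motion=[
    [0,0.05,0,0,3.5],
    [0,0.1,0,0,3.5],
    [0,0.15,0,0,3.5],
    [0,0.15,0,0,3.5],
  ],
)

```text
clock: 10.85
eef_pos: [479.0, 157.4, 76.5]
tool_rot: [-1.57, -0.001, 0.041]
force: [0.2, -0.9, 5.3]
width: 47.3
```

Run:
```python
from h import *
s=ctrl.read_state();print({k:np.round(s[k],3) for k in s})
p=ctrl.get_image("scene"); s=p["image"][:,:,::-1]
for q in("liner","cap_top","jar","cap_mark"): print(q,[(np.round(d["location"],1),round(d["confidence"],2)) for d in ctrl.mark_of(p,q)[:2]])
cv2.imwrite("pics/d4.png",cv2.resize(s[180:270,215:315],(666,600),interpolation=2))
```

```text
{'clock': np.float64(10.85), 'qpos': array([-0.556,  0.688,  0.275,  2.057, -0.411,  0.447,  0.073]), 'qd': array([ 0.001,  0.   ,  0.001, -0.   ,  0.001,  0.   ,  0.002]), 'tau': array([-1.510e-01, -4.563e+01,  3.786e+00, -8.770e+00, -6.600e-02,
       -2.270e-01, -7.000e-03]), 'eef_pos': array([478.99 , 157.417,  76.489]), 'tool_rot': array([-1.57e+00, -1.00e-03,  4.10e-02]), 'force': array([ 0.203, -0.905,  5.305]), 'torque': array([-0.145,  0.211,  0.006]), 'width': np.float64(47.3)}
liner []
cap_top []
jar [(array([476.7, 158.6,   8.6]), 0.73)]
cap_mark [(array([489.3, 136.2, 109.1]), 0.75)]
```

View pics/d4.png

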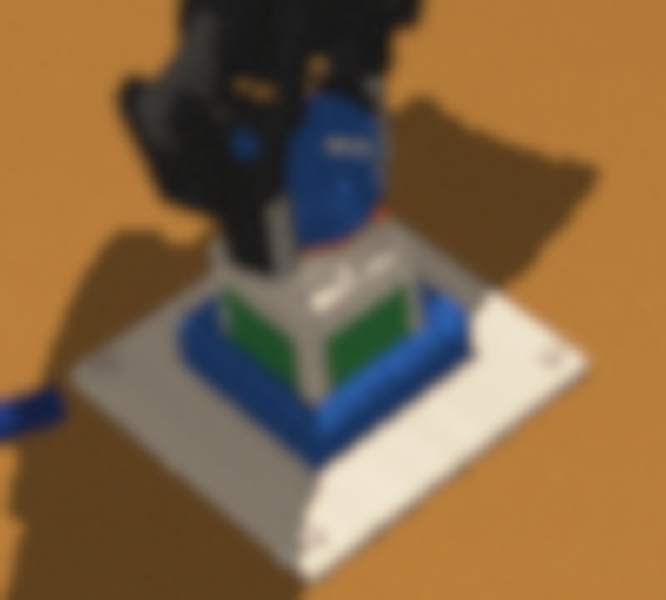

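>>> apply_moves(
  motion=[
    [0,0,0,0.03,3.5],
    [0,0,0,0.06,3.5],
    [0,0,0,0.09,3.5],
    [0,0,0,0.12,3.5],
  ],
)

```text
clock: 11.6
eef_pos: [478.8, 157.4, 76.5]
tool_rot: [-1.57, -0.001, -0.08]
force: [-0.6, -0.2, 5.1]
width: 47.3
```

```bash
cat > r.py <<'E'
from h import *
s=ctrl.read_state();print(np.round(s["clock"],2),np.round(s["eef_pos"],1),"yaw",round(s["tool_rot"][2],4),"F",np.round(s["force"],1),"T",np.round(s["torque"],3),"q7",round(s["qpos"][6],2),np.round(s["tau"][6],3),round(s["width"],1))
E
python3 r.py
```

```text
11.6 [478.8 157.4  76.5] yaw -0.0799 F [-0.6 -0.2  5.1] T [-0.046  0.216  0.048] q7 -0.0 0.092 47.3
```

>>> apply_moves(
  motion=[
    [0,0,0,0.03,3.5],
    [0,0,0,0.06,3.5],
    [0,0,0,0.09,3.5],
    [0,0,0,0.12,3.5],
  ],
)

```text
clock: 12.1
eef_pos: [478.6, 157.5, 76.4]
tool_rot: [-1.57, -0.0, -0.2]
force: [-1.7, -0.6, 5.1]
width: 47.4
```

```bash
python3 r.py
```

```text
12.1 [478.6 157.5  76.4] yaw -0.1999 F [-1.7 -0.6  5.1] T [-0.012  0.289  0.077] q7 -0.08 0.094 47.4
```

>>> apply_moves(
  motion=[
    [0,0,0,0.03,3.5],
    [0,0,0,0.06,3.5],
    [0,0,0,0.09,3.5],
    [0,0,0,0.12,3.5],
  ],
)

```text
clock: 12.6
eef_pos: [478.5, 157.6, 76.4]
tool_rot: [-1.57, -0.0, -0.32]
force: [-0.8, 0.5, 4.3]
width: 47.6
```

```bash
python3 r.py
```

```text
12.6 [478.5 157.6  76.4] yaw -0.3198 F [-0.8  0.5  4.3] T [-0.003  0.383  0.088] q7 -0.16 0.096 47.6
```

>>> apply_moves(
  motion=[
    [0,0,0,0.03,3.5],
    [0,0,0,0.06,3.5],
    [0,0,0,0.09,3.5],
  ],
)

```text
clock: 12.98
eef_pos: [478.3, 157.6, 76.4]
tool_rot: [-1.57, 0.0, -0.41]
force: [-1.0, 0.1, 4.6]
width: 47.5
```

```bash
python3 r.py
```

```text
12.98 [478.3 157.6  76.4] yaw -0.4097 F [-1.   0.1  4.6] T [0.026 0.4   0.087] q7 -0.22 0.097 47.5
```

>>> apply_moves(
  motion=[
    [0,0,0,0.03,3.5],
    [0,0,0,0.06,3.5],
    [0,0,0,0.09,3.5],
  ],
)

```text
clock: 13.35
eef_pos: [478.2, 157.7, 76.4]
tool_rot: [-1.57, 0.001, -0.5]
force: [-0.5, -0.1, 5.8]
width: 47.2
```

```bash
python3 r.py
```

```text
13.35 [478.2 157.7  76.4] yaw -0.4996 F [-0.5 -0.1  5.8] T [0.129 0.417 0.044] q7 -0.28 0.098 47.2
```

>>> apply_moves(
  motion=[
    [0,0,0,0.03,3.5],
    [0,0,0,0.06,3.5],
    [0,0,0,0.09,3.5],
  ],
)

```text
clock: 13.72
eef_pos: [478.1, 157.8, 76.3]
tool_rot: [-1.57, 0.001, -0.589]
force: [-1.2, 0.1, 5.5]
width: 47.6
```

```bash
python3 r.py
```

```text
13.72 [478.1 157.8  76.3] yaw -0.5895 F [-1.2  0.1  5.5] T [0.157 0.441 0.101] q7 -0.34 0.099 47.6
```

>>> apply_moves(
  motion=[
    [0,0,0,0.03,3.5],
    [0,0,0,0.06,3.5],
    [0,0,0,0.09,3.5],
  ],
)

```text
clock: 14.1
eef_pos: [478.0, 157.9, 76.3]
tool_rot: [-1.57, 0.001, -0.679]
force: [-2.3, 0.4, 4.9]
width: 47.7
```

```bash
python3 r.py
```

```text
14.1 [478.  157.9  76.3] yaw -0.6795 F [-2.3  0.4  4.9] T [0.162 0.512 0.071] q7 -0.4 0.101 47.7
```

>>> apply_moves(
  motion=[
    [0,0,0,0.03,3.5],
    [0,0,0,0.06,3.5],
    [0,0,0,0.09,3.5],
  ],
)

```text
clock: 14.48
eef_pos: [478.0, 158.0, 76.3]
tool_rot: [-1.57, 0.001, -0.769]
force: [-1.7, 0.5, 4.7]
width: 47.6
```

```bash
python3 r.py
```

```text
14.48 [478.  158.   76.3] yaw -0.7693 F [-1.7  0.5  4.7] T [0.227 0.486 0.031] q7 -0.47 0.102 47.6
```

>>> apply_moves(
  motion=[
    [0,0,0,0.03,3.5],
    [0,0,0,0.06,3.5],
    [0,0,0,0.09,3.5],
  ],
)

```text
clock: 14.85
eef_pos: [477.8, 158.2, 76.2]
tool_rot: [-1.571, 0.002, -0.859]
force: [-2.1, 1.1, 4.4]
width: 47.4
```

```bash
python3 r.py
```

```text
14.85 [477.8 158.2  76.2] yaw -0.8592 F [-2.1  1.1  4.4] T [0.277 0.454 0.085] q7 -0.53 0.104 47.4
```

>>> apply_moves(
  motion=[
    [0,0,0,0.03,3.5],
    [0,0,0,0.06,3.5],
    [0,0,0,0.09,3.5],
  ],
)

```text
clock: 15.22
eef_pos: [477.8, 158.3, 76.2]
tool_rot: [-1.571, 0.002, -0.949]
force: [-2.8, 0.8, 5.4]
width: 47.5
```

```bash
python3 r.py
```

```text
15.22 [477.8 158.3  76.2] yaw -0.9491 F [-2.8  0.8  5.4] T [0.422 0.527 0.096] q7 -0.59 0.105 47.5
```

>>> apply_moves(
  motion=[
    [0,0,0,0.03,3.5],
    [0,0,0,0.06,3.5],
    [0,0,0,0.09,3.5],
  ],
)

```text
clock: 15.6
eef_pos: [478.0, 158.2, 76.2]
tool_rot: [-1.571, 0.002, -1.039]
force: [-1.6, 1.4, 4.2]
width: 47.6
```

```bash
python3 r.py
```

```text
15.6 [478.  158.2  76.2] yaw -1.0393 F [-1.6  1.4  4.2] T [0.344 0.446 0.106] q7 -0.66 0.07 47.6
```

>>> apply_moves(
  motion=[
    [0,0,0,0.03,3.5],
    [0,0,0,0.06,3.5],
  ],
)

```text
clock: 15.85
eef_pos: [478.7, 158.5, 76.2]
tool_rot: [-1.569, 0.001, -1.099]
force: [-0.4, 2.8, 5.3]
width: 47.4
```

```bash
python3 r.py
```

```text
15.85 [478.7 158.5  76.2] yaw -1.0992 F [-0.4  2.8  5.3] T [0.658 0.177 0.181] q7 -0.7 -0.023 47.4
```

>>> apply_moves(
  motion=[
    [0,0,0,0.03,3.5],
  ],
)

```text
clock: 15.98
eef_pos: [478.7, 158.5, 76.2]
tool_rot: [-1.57, 0.001, -1.129]
force: [-0.5, 3.8, 5.6]
width: 47.6
```

```bash
python3 r.py
```

```text
15.98 [478.7 158.5  76.2] yaw -1.1289 F [-0.5  3.8  5.6] T [0.736 0.202 0.305] q7 -0.72 -0.154 47.6
```

>>> apply_moves(
  motion=[
    [0,0,0,0.03,3.5],
  ],
)

```text
clock: 16.1
eef_pos: [478.7, 158.6, 76.2]
tool_rot: [-1.57, 0.001, -1.158]
force: [0.1, 2.9, 6.5]
width: 47.5
```

```bash
python3 r.py
```

```text
16.1 [478.7 158.6  76.2] yaw -1.1584 F [0.1 2.9 6.5] T [0.742 0.262 0.462] q7 -0.74 -0.285 47.5
```

>>> apply_moves(
  motion=[
    [0,0,0,0,3.5],
  ],
)

```text
clock: 16.23
eef_pos: [478.7, 158.6, 76.2]
tool_rot: [-1.57, 0.001, -1.158]
force: [-0.2, 2.9, 6.6]
width: 47.8
```

```bash
python3 r.py
python3 - <<'E'
from h import *
p=ctrl.get_image("scene"); s=p["image"][:,:,::-1]
cv2.imwrite("pics/scene5.png",s)
cv2.imwrite("pics/d5.png",cv2.resize(s[180:255,225:300],(600,600),interpolation=2))
for q in("liner","cap_top","jar","cap_mark"): print(q,[(np.round(d["location"],1),round(d["confidence"],2)) for d in ctrl.mark_of(p,q)[:2]])
E
```

```text
16.23 [478.7 158.6  76.2] yaw -1.1579 F [-0.2  2.9  6.6] T [0.685 0.208 0.32 ] q7 -0.74 -0.373 47.8
liner [(array([478.6, 163.6,  82.9]), 0.86)]
cap_top [(array([479.3, 156.8, 109.3]), 0.61)]
jar [(array([479.3, 162.5,   9.5]), 0.84)]
cap_mark [(array([459.9, 142.4, 107.9]), 0.78)]
```

View pics/d5.png

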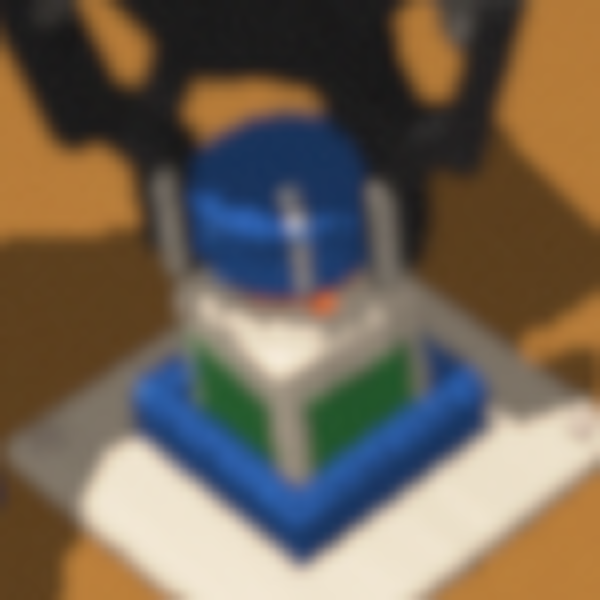

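Run:
```python
from h import *
p=ctrl.get_image("scene")
to=lambda q:((q-[225,180])*8).round(0)
th=np.radians(np.arange(0,360,1))
for c in([478.7,158.6],[478,158]):
  c=np.array(c)
  for z in(86,110):
    q=to(proj(p,np.c_[c[0]+24.5*np.cos(th),c[1]+24.5*np.sin(th),th*0+z])); print(z,q.min(0),q.max(0))
  for d in range(-150,-80,6):
    a=np.radians(d);u=np.array([np.cos(a),np.sin(a)])
    print(d,[to(proj(p,[*(c+r*u),z]))[0].tolist() for r,z in((24.5,110),(24.5,86),(21,81.5),(24,81.5))])
```

```text
86 [196. 172.] [383. 302.]
110 [186. 106.] [377. 235.]
-150 [[273.0, 235.0], [282.0, 302.0], [285.0, 305.0], [284.0, 313.0]]
-144 [[284.0, 235.0], [292.0, 301.0], [294.0, 304.0], [294.0, 312.0]]
-138 [[294.0, 233.0], [302.0, 300.0], [302.0, 303.0], [304.0, 311.0]]
-132 [[304.0, 231.0], [312.0, 298.0], [310.0, 301.0], [313.0, 309.0]]
-126 [[314.0, 229.0], [322.0, 295.0], [318.0, 299.0], [322.0, 306.0]]
-120 [[323.0, 225.0], [331.0, 292.0], [326.0, 296.0], [331.0, 303.0]]
-114 [[332.0, 221.0], [339.0, 288.0], [334.0, 293.0], [340.0, 299.0]]
-108 [[340.0, 217.0], [348.0, 284.0], [341.0, 289.0], [348.0, 295.0]]
-102 [[348.0, 212.0], [355.0, 279.0], [347.0, 285.0], [355.0, 290.0]]
-96 [[355.0, 206.0], [362.0, 273.0], [353.0, 280.0], [362.0, 285.0]]
-90 [[361.0, 201.0], [368.0, 267.0], [358.0, 275.0], [367.0, 279.0]]
-84 [[366.0, 194.0], [373.0, 261.0], [362.0, 270.0], [372.0, 273.0]]
86 [197. 175.] [384. 304.]
110 [186. 108.] [377. 238.]
-150 [[274.0, 238.0], [283.0, 304.0], [285.0, 307.0], [284.0, 315.0]]
-144 [[284.0, 237.0], [293.0, 304.0], [294.0, 307.0], [294.0, 315.0]]
-138 [[294.0, 236.0], [303.0, 303.0], [302.0, 305.0], [304.0, 314.0]]
-132 [[304.0, 234.0], [312.0, 301.0], [311.0, 304.0], [313.0, 312.0]]
-126 [[314.0, 231.0], [322.0, 298.0], [319.0, 301.0], [323.0, 309.0]]
-120 [[323.0, 228.0], [331.0, 295.0], [327.0, 299.0], [332.0, 306.0]]
-114 [[332.0, 224.0], [340.0, 291.0], [334.0, 295.0], [340.0, 302.0]]
-108 [[341.0, 219.0], [348.0, 286.0], [341.0, 291.0], [348.0, 297.0]]
-102 [[348.0, 214.0], [355.0, 281.0], [347.0, 287.0], [355.0, 292.0]]
-96 [[355.0, 209.0], [362.0, 276.0], [353.0, 282.0], [362.0, 287.0]]
-90 [[361.0, 203.0], [368.0, 270.0], [358.0, 277.0], [368.0, 281.0]]
-84 [[366.0, 197.0], [373.0, 263.0], [362.0, 272.0], [373.0, 275.0]]
```

>>> apply_moves(
  motion=[
    [0,0,0,0.03,3.5],
  ],
)

```text
clock: 16.65
eef_pos: [478.7, 158.6, 76.2]
tool_rot: [-1.57, 0.002, -1.188]
force: [-0.6, 2.5, 5.6]
width: 47.6
```

```bash
python3 r.py
```

```text
16.65 [478.7 158.6  76.2] yaw -1.1879 F [-0.6  2.5  5.6] T [0.726 0.237 0.539] q7 -0.76 -0.289 47.6
```

>>> apply_moves(
  motion=[
    [0,0,0,0.03,3.5],
  ],
)

```text
clock: 16.77
eef_pos: [478.7, 158.6, 76.2]
tool_rot: [-1.57, 0.002, -1.218]
force: [-0.7, 2.5, 4.8]
width: 47.3
```

```bash
python3 r.py
```

```text
16.77 [478.7 158.6  76.2] yaw -1.2181 F [-0.7  2.5  4.8] T [0.756 0.174 0.549] q7 -0.79 -0.323 47.3
```

>>> apply_moves(
  motion=[
    [0,0,0,0.03,3.5],
  ],
)

```text
clock: 16.9
eef_pos: [478.7, 158.7, 76.2]
tool_rot: [-1.57, 0.002, -1.248]
force: [-0.6, 3.7, 6.7]
width: 47.9
```

```bash
python3 r.py;python3 - <<'E'
from h import *
p=ctrl.get_image("scene"); s=p["image"][:,:,::-1]
cv2.imwrite("pics/d6.png",cv2.resize(s[180:255,225:300],(600,600),interpolation=2))
E
```

```text
16.9 [478.7 158.7  76.2] yaw -1.248 F [-0.6  3.7  6.7] T [0.822 0.217 0.542] q7 -0.81 -0.319 47.9
```

View pics/d6.png

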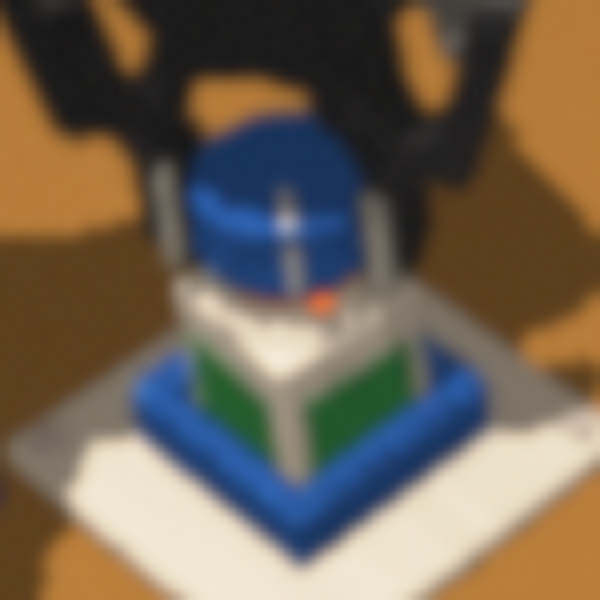

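>>> apply_moves(
  motion=[
    [0,0,0,0.03,3.5],
  ],
)

```text
clock: 17.08
eef_pos: [478.7, 158.8, 76.2]
tool_rot: [-1.57, 0.002, -1.278]
force: [-1.4, 3.1, 6.1]
width: 47.6
```

```bash
python3 r.py
```

```text
17.08 [478.7 158.8  76.2] yaw -1.2777 F [-1.4  3.1  6.1] T [0.803 0.238 0.455] q7 -0.83 -0.288 47.6
```

>>> apply_moves(
  motion=[
    [0,0,0,0.03,3.5],
  ],
)

```text
clock: 17.2
eef_pos: [478.7, 158.8, 76.2]
tool_rot: [-1.57, 0.002, -1.308]
force: [-1.0, 3.0, 6.7]
width: 47.8
```

```bash
python3 r.py
```

```text
17.2 [478.7 158.8  76.2] yaw -1.3079 F [-1.   3.   6.7] T [0.853 0.247 0.452] q7 -0.85 -0.275 47.8
```

>>> apply_moves(
  motion=[
    [0,0,0,0.03,3.5],
  ],
)

```text
clock: 17.32
eef_pos: [478.7, 158.8, 76.2]
tool_rot: [-1.57, 0.002, -1.338]
force: [-0.2, 3.1, 5.2]
width: 47.5
```

```bash
python3 r.py;python3 - <<'E'
from h import *
p=ctrl.get_image("scene"); s=p["image"][:,:,::-1]
cv2.imwrite("pics/d7.png",cv2.resize(s[180:255,225:300],(600,600),interpolation=2))
E
```

```text
17.32 [478.7 158.8  76.2] yaw -1.3383 F [-0.2  3.1  5.2] T [ 0.699  0.193 -0.075] q7 -0.87 0.174 47.5
```

View pics/d7.png

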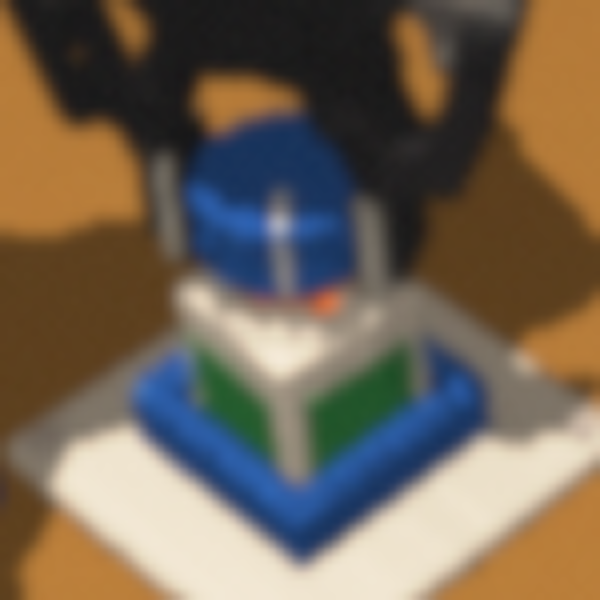

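>>> apply_moves(
  motion=[
    [0,0,0,0.02,3.5],
    [0,0,0,0.04,3.5],
    [0,0,0,0.04,3.5],
  ],
)

```text
clock: 17.75
eef_pos: [478.8, 158.5, 76.2]
tool_rot: [-1.57, 0.002, -1.379]
force: [-0.7, 3.5, 5.8]
width: 47.7
```

```bash
python3 r.py;python3 - <<'E'
from h import *
p=ctrl.get_image("scene"); s=p["image"][:,:,::-1]
cv2.imwrite("pics/d8.png",cv2.resize(s[180:255,225:300],(600,600),interpolation=2))
E
```

```text
17.75 [478.8 158.5  76.2] yaw -1.3795 F [-0.7  3.5  5.8] T [ 0.749  0.229 -0.013] q7 -0.9 -0.016 47.7
```

View pics/d8.png

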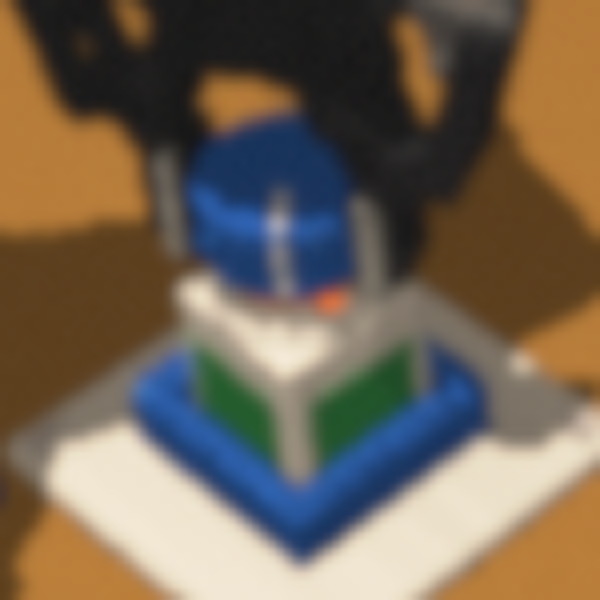

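>>> apply_moves(
  motion=[
    [0,0,0,0,4.8],
    [0,0,0,0,5.2],
    [0,0,0,0,6.5],
    [0,0,0,0,8],
    [0,0,0,0,8.5],
    [0,0,0,0,8.5],
    [0,0,0,0,8.5],
    [0,0,0,0,8.5],
  ],
)

```text
clock: 18.8
eef_pos: [478.3, 157.4, 75.8]
tool_rot: [-1.571, 0.0, -1.379]
force: [0.7, -0.1, 0.4]
width: 85.0
```

>>> apply_moves(
  motion=[
    [0,-1,0,0,8.5],
    [0,-3,0,0,8.5],
    [0,-6,0,0,8.5],
    [0,-10,0,0,8.5],
    [0,-14,0,0,8.5],
    [0,-14,-5,0,8.5],
    [0,-14,-10,0,8.5],
    [0,-14,-15,0,8.5],
    [0,-14,-15,0,8.5],
    [0,-14,-15,0,8.5],
  ],
)

```text
clock: 20.05
eef_pos: [332.2, 129.2, 216.5]
tool_rot: [-1.569, 0.001, -1.379]
force: [1.0, -0.7, 0.1]
width: 85.0
```

```bash
python3 r.py;python3 - <<'E'
from h import *
for n in("scene","top"):
    p=ctrl.get_image(n); s=p["image"][:,:,::-1]
    cv2.imwrite(f"pics/{n}9.png",s)
    for q in("liner","cap_top","cap_mark","jar","pill_bottle","open_vial","cup_column"): print(q,[(np.round(d["location"],1),round(d["confidence"],2)) for d in ctrl.mark_of(p,q)[:1]])
    if n=="scene": cv2.imwrite("pics/d9.png",cv2.resize(s[180:255,225:300],(600,600),interpolation=2))
E
```

```text
20.05 [332.2 129.2 216.5] yaw -1.3786 F [ 1.  -0.7  0.1] T [-0.016 -0.045  0.024] q7 -1.18 -0.006 85.0
liner [(array([477.4, 161.6,  82.1]), 0.85)]
cap_top []
cap_mark [(array([456.1, 145. , 108.7]), 0.88)]
jar [(array([478.7, 161.2,  11.3]), 0.6)]
pill_bottle [(array([ 649.4, -158.1,    2.2]), 0.62)]
open_vial [(array([ 6.764e+02,  3.149e+02, -5.000e-01]), 0.82)]
cup_column [(array([683.3,  64.8,   2.5]), 0.88)]
liner [(array([479.9, 158.3,  82.1]), 0.77)]
cap_top [(array([478.6, 158.7, 111. ]), 0.95)]
cap_mark [(array([463.4, 151.2, 113.1]), 0.62)]
jar [(array([479.3, 160.3,   4.5]), 0.88)]
pill_bottle [(array([ 648. , -158.1,    2.5]), 0.63)]
open_vial [(array([674.1, 314.3,  -0.7]), 0.86)]
cup_column [(array([6.816e+02, 6.810e+01, 5.000e-01]), 0.73)]
```

View pics/d9.png

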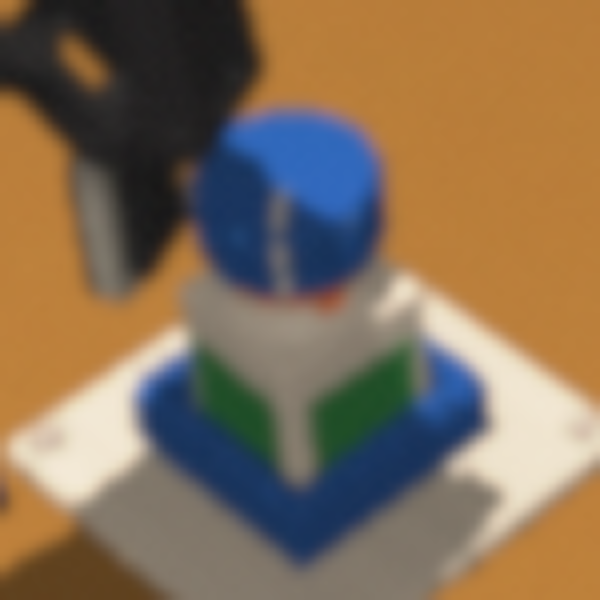

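View pics/top9.png

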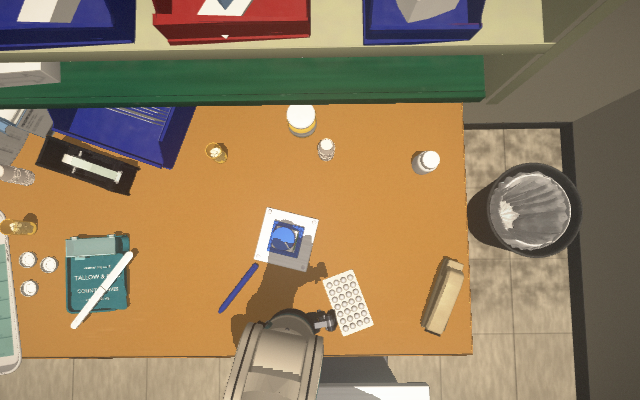

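```bash
python3 -c "
from cell import ctrl
print(ctrl.finish_job())"
```

```text
the job is handed in; nothing more can be done
None
```

I lifted the jar by its cap, set it down in the nest, and turned the cap clockwise about 1.4 rad until it clicked once. I then released it, backed the arm away and handed the job in at about 20 s. The hand-in reported no verdict.

- **Seating:** As the jar went down, the vertical force changed from -4 N (its weight) to about +5 N when it met the floor. The side views show it upright and level in the pocket, with its estimated centre within about 1 to 3 mm of the nest's.
- **Click:** Torque held at about 0.45 to 0.55 N m on the tooth while turning, then fell to about zero in a single step. That peak is above the stated 0.2 to 0.4; the one reading with the arm held still, partway up the tooth, was 0.32. After the drop I turned 0.04 rad further, still with no load, and never turned the cap back.
- **Mark and tab:** In the last side view the white mark is about 30° clockwise of the orange tab, against an allowed 24 to 57°. My pixel reading is good to about 3°.
- **Bystanders:** The bottle, vial and cups were found within about 4 mm of their starting positions, which is the detector's own accuracy.
- **Detector disagreement:** The side view put the jar's underside at 11 mm and the top view at 4.5 mm, against an expected 8 mm. I relied on the contact force and the pictures instead.

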